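# Set up the forming place on the jeweller's bench

## Task

Set up the forming place on the bench, in this order: lay the wooden block flat in the middle of the plywood board with its long side along the board's long side, then set the steel doming block squarely in the middle on top of it. Next stand the round tin on the bench midway between the board and the little vise, on the straight line from the middle of one to the middle of the other, and last lay the grey sanding block in front of the board (the robot's side), centred on that edge and parallel to it with a gap of 30 mm. Do not knock over or push away the little amber bottle.

Things in the scene. Friction and masses are not known exactly. Their poses are not given: they have to be found in the camera images.
- board: plywood board fixed to the bench, 90 (x) x 100 (y) x 12 mm thick; origin at the centre of its underside, on the bench; its long side is its y axis; its -x edge faces the robot (yaw within 0.25 rad of the robot's frame)
- vise: small grey machine vise fixed to the bench, base 70 (x) x 60 (y) mm, 45 mm high, two jaws with steel facings on top and a screw with a cross bar on its -y side (reaching 34 mm from the centre); origin at the centre of its underside. It stands 210 mm (centre to centre) to the left (+y) or to the right (-y) of the board, on the board's y axis
- cleaner: round steel pot with brass curls (soldering-tip cleaner) fixed to the bench, diameter 62, height 45 mm; origin at the centre of its underside. It stands on the other side of the board from the vise, 210 mm off; not used
- riser: the wooden block: loose pale plain wood, 46 (x) x 70 (y) x 30 mm high; origin at the centre of its underside; long side along its y; 50 to 100 g
- doming: the steel doming block: loose bright square steel block 46 x 46 x 18 mm high with four round hollows in its top; origin at the centre of its underside; sides along its x and y; 0.2 to 0.4 kg
- tin: the round tin: loose closed aluminium tin, plain white disc on its lid, diameter 40 (the lid; 38 below it), height 24 mm, standing upright; origin at the centre of its underside; z up
- sander: the grey sanding block: loose, rigid, 40 (x) x 66 (y) x 26 mm high, rounded edges; origin at the centre of its underside; long side along its y
- vial: little amber glass bottle with a black cap, diameter 28, height 62 mm, standing loose on the bench; origin at the centre of its underside; not to be knocked over or pushed away
Mind the look-alikes: they are no part of the job. Leave any pink or turquoise look-alike of the vise alone. Leave any green look-alike of the sander alone.

How it is judged:
By the outcome, as a careful person would: the job done as asked, in the order asked, and still so for the second after the job is handed in, with the robot touching nothing.
It also fails if it takes over 112 s, if anything falls off the work surface, if the arm or the gripper's body presses on something with over 40 N, if the wrist force passes 120 N, or if a joint passes its speed limit or range.

## Robot

A 7-joint arm with a two-finger parallel gripper is mounted at the origin on the work surface. World frame = base frame: x ahead of the robot, y to its left, z up, the work surface at z = 0. Lengths are in m, angles in rad, forces in N, time in s.
With the tool pointing down it reaches from about 0.425 to 0.925 m from the base axis. Payload 6.8 kg.
Tool frame: the origin (TCP) lies on the front face of the gripper's body, between the roots of the fingers; the fingertips stand 73 mm ahead of it and the grasp point (between the pads) lies 54 mm ahead of it (tcp_to_tips is the distance from the TCP to the fingertips, in m); z points along the fingers, x is the direction in which the jaws open and shut, and the axes are right-handed (so a half turn about z gives the same grasp; the last joint's range is limited). The gripper opens to 85 mm and grips with 20 to 120 N. Pads are 22 mm wide; open, the fingers measure 114 mm over their backs; the gripper's body (76 mm by 85 mm) begins 54 mm behind the grasp point. The pads swing forward as they close: fully open they stand 13 mm farther back than shut.
Start: joints at [1.097, 0.477, 0.022, 1.555, -0.011, 1.109, -0.083], TCP at [0.241, -0.63, 0.304] pointing down, gripper open.
Joint ranges: [-2.96, 2.96], [-0.34, 2.1], [-1.41, 1.46], [0.24, 2.44], [-1.37, 4.51], [0.17, 1.92], [-2.96, 2.96]. Speed limits (rad/s): [2.39, 2.39, 3.14, 3.14, 3.14, 3.14, 3.14].

## Interface

Orientations are given as a unit quaternion [w, x, y, z].
In Python, from station import get_obs, read_camera, hand_in, look_for, silhouettes, tcp_to_tips gives the robot as it stands. The module is installed in compiled form; this text tells all that it offers.
- The arm moves only by the tool apply_moves, never from a script. Its argument "moves" is a list of rows, each a list of 3 entries, a list of its own where there are three numbers: the shift along the tool's x, y, z in units of 25 mm (1.0 is 25 mm), then the turn, a rotation vector about the tool's x, y, z in units of 10 degrees (1.0 is 10 degrees), then the gripper's target within -1 to 1 (fully open at 1, half-way at 0, shut at -1). In form: [[[dx, dy, dz], [rx, ry, rz], jaw], ...]. A call has 1 to 20 rows; each row is the pose to reach, as a shift and turn from the pose commanded when the call began, along the tool's axes at that moment; what a row does not reach only later rows make up. A row lasts 1/8 s, in which the tool goes at most 62.5 mm and 10.7 degrees, less where a joint would pass 70% of its speed; a pose out of reach is approached as far as the arm can. A call with a gripper value outside its range is refused whole. The fingers move at their own pace and stop on an object; "force" is the grip in N (left out, the last holds). Time passes only in rows, so rows that repeat a pose let the fingers close. It gives the time, the measured TCP pose, the force and the opening at its end, in the units of the state.
- get_obs(): the state, without advancing time (a new reading comes with each control period).
- read_camera(name): name is "side" or "top" or "wrist"; returns a dict with "color" (384x512x3 uint8, red, green, blue), "mtx" (3x3 intrinsics, pixels), "k1" (the pictures are not rectified: a ray, as slopes to the right and down, at radius r is drawn at 1 + k1 r^2 times it, then the intrinsics apply), "eye" and "rotation" of the camera in the world; the wrist camera has in their place "hand_eye" (4x4, takes a point from camera to tool coordinates, whose origin is the TCP and whose axes are the tool frame's). Camera axes: x right, y up, looking along -z (the intrinsics and any distortion apply to the point x, -y, -z); pixel columns grow to the right and rows downward; lengths in m; the calibration is good to about 2 mm. A picture is of the moment at which its call begins: read the wrist's pose just before it. There is no depth.
- hand_in(): hands the job in, once; it reports no verdict.
Trained networks look in the newest picture that a camera, given by its name, has taken for a name from the list of things; names that differ only in an ending like _2 or _b are one class to them, and where a whole thing is asked for, a point or a joint stands for the part that bears it (a point fixed in the world has none). Each returns a list of dicts, best first, with "conf" (0 to 1); they miss things now and then, are a little off and sometimes report something else, mostly with a low value. They report only what shows in the picture. A call takes as long as a camera call. They do not tell look-alikes from the thing itself.
- look_for(camera, query): "pixel" ([row, column] in pixels, amid what is visible of it).
- silhouettes(camera, query): "mask" (384x512 bool, what is visible of it) and "pixel" ([row, column] in pixels, amid what is visible of it).
The state is a dict: "t": time; "q": joint angles; "joint_vel": joint speeds; "joint_torque": joint torques, N m; "eef_pos": TCP position; "tool_rot": TCP orientation; "contact_force": force on the tool from outside, world axes, zero at the start; "torque": the same for the moment, N m; "gripper_width": opening from 0.0 (shut) to 1.0 (fully open).
Only numpy, scipy, OpenCV 4.12 (cv2) and the standard library are available. Lean on these libraries where they do the work, as an engineer would, in place of code of your own. Each camera call takes 0.05 s, during which the arm holds its last target.

## Working session

There is one attempt and no reset: what is moved stays moved. The work goes in short steps, Python scripts to look and compute and a tool call to move; the robot and the scene stay as the last step left them, time stands still between calls to the robot, and variables do not carry over. Pictures are saved under pics/ and viewed, and the job is handed in when it is done.

Besides the shell and the picture viewer there is one more tool, called after "Request:" as name(argument=value, ...) on one line, values as JSON. apply_moves: Moves the arm, as the interface text tells. Its arguments: {"type":"object","properties":{"moves":{"type":"array"},"force":{"type":"number"}},"required":["moves"]}

```bash
mkdir -p pics; ls
cat > h.py <<'E'
import numpy as np, cv2
from station import *
def save(n,im): cv2.imwrite('pics/'+n+'.png',cv2.cvtColor(im,cv2.COLOR_RGB2BGR))
E
python3 - <<'E'
from h import *
o=get_obs(); print(o)
for c in ['side','top']:
    r=read_camera(c); save(c+'0',r['color']); print(c,{k:v for k,v in r.items() if k!='color'})
    for n in ['board','vise','cleaner','riser','doming','tin','sander','vial']:
        print(n,[(np.round(d['pixel']),round(d['conf'],2)) for d in look_for(c,n)][:4])
print(get_obs()['t'],tcp_to_tips)
E
```

```text
pics
{'t': 0.0, 'q': array([ 1.0968709 ,  0.47779809,  0.0223538 ,  1.55647854, -0.01150249,
        1.10927287, -0.08309212]), 'joint_vel': array([-0.00040835,  0.00028484, -0.00168435,  0.00108951,  0.00087238,
       -0.00037022, -0.00035612]), 'joint_torque': array([-7.10499880e-04, -5.96453297e+01,  1.60793200e+00, -2.81196177e+01,
        1.24824891e-02,  9.36980650e-03,  2.33537810e-05]), 'eef_pos': array([ 0.24128192, -0.62990431,  0.30291577]), 'tool_rot': array([-4.58738010e-04,  8.23933749e-01, -5.66685399e-01, -7.90809674e-04]), 'contact_force': array([-0.55454365,  0.10706443, -0.12652337]), 'torque': array([ 0.0119796 ,  0.02258154, -0.04431385]), 'gripper_width': 1.001202850631992}
side {'mtx': array([[371.75719722,   0.        , 255.44846856],
       [  0.        , 371.75719722, 185.57126078],
       [  0.        ,   0.        ,   1.        ]]), 'k1': 0.03557252454335982, 'eye': array([0.08963917, 0.5737607 , 0.8678846 ]), 'rotation': array([-0.28559327, -0.11527561,  0.34758361,  0.88562614])}
board [(array([191., 219.]), 0.68)]
vise [(array([158., 265.]), 0.82), (ar
[... 452 characters left out ...]
983, 182.15191014],
       [  0.        ,   0.        ,   1.        ]]), 'k1': -0.04389382304000337, 'eye': array([ 0.42234511, -0.02134653,  1.31079   ]), 'rotation': array([-0.69742349, -0.02679071,  0.03946798,  0.71506993])}
board [(array([154., 242.]), 0.98)]
vise [(array([144., 353.]), 0.91), (array([161., 310.]), 0.79), (array([232., 263.]), 0.6)]
cleaner [(array([145., 172.]), 0.88), (array([220., 350.]), 0.27)]
riser [(array([220., 348.]), 0.65)]
doming [(array([227., 152.]), 0.81), (array([194., 112.]), 0.67)]
tin [(array([193., 110.]), 0.53)]
sander [(array([181., 377.]), 0.68), (array([151., 404.]), 0.53)]
vial [(array([216., 187.]), 0.39), (array([223., 347.]), 0.23)]
0.9 0.0726
```

View pics/top0.png

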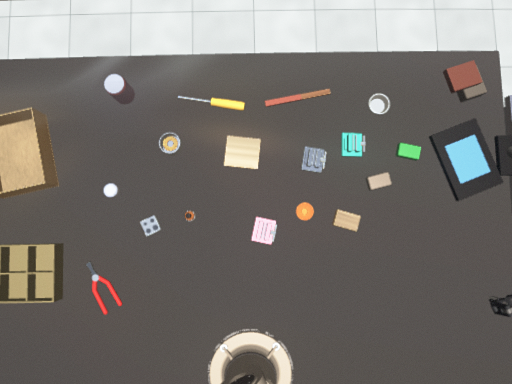

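View pics/side0.png

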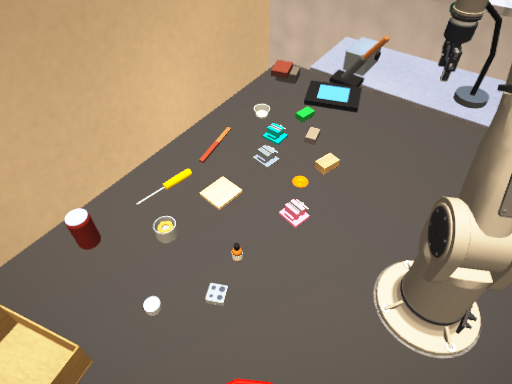

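The top view shows the board (152,242), grey vise to its right (159,314), pink and turquoise look-alikes, riser (220,347), a greyish block (181,379) and a green one (151,409), doming (226,151), tin (190,111) and vial (216,190). Next I turn these pixels into positions.

```bash
cat >> h.py <<'E'
from scipy.spatial.transform import Rotation as R
def rot(q): return R.from_quat([q[1],q[2],q[3],q[0]]).as_matrix()
def pose(cam,r,o=None):
    if cam!='wrist': return np.array(r['eye']),rot(r['rotation'])
    H=np.array(r['hand_eye']); T=rot(o['tool_rot'])
    return T@H[:3,3]+o['eef_pos'], T@H[:3,:3]
def rays(r,uv):
    uv=np.asarray(uv,float).reshape(-1,2); K=r['mtx']
    d=np.stack([(uv[:,0]-K[0,2])/K[0,0],(uv[:,1]-K[1,2])/K[1,1]],1)
    s=d.copy()
    for _ in range(10): s=d/(1+r['k1']*(s**2).sum(1,keepdims=True))
    return np.c_[s[:,0],-s[:,1],-np.ones(len(s))]
def toworld(r,P,uv,z):
    e,M=P; d=rays(r,uv)@M.T; t=(z-e[2])/d[:,2]; return e+t[:,None]*d
def proj(r,P,X):
    e,M=P; c=(np.asarray(X,float).reshape(-1,3)-e)@M; s=np.c_[c[:,0],-c[:,1]]/(-c[:,2:3])
    s=s*(1+r['k1']*(s**2).sum(1,keepdims=True)); K=r['mtx']
    return np.c_[s[:,0]*K[0,0]+K[0,2],s[:,1]*K[1,1]+K[1,2]]
DIM=dict(board=(.09,.1,.012),riser=(.046,.07,.03),doming=(.046,.046,.018),sander=(.04,.066,.026),vise=(.07,.06,.045),
 tin=(.02,.024),vial=(.014,.062),cleaner=(.031,.045))
def pts(n,x,y,yaw,zb=0):
    D=DIM[n]
    if len(D)==3:
        a=np.array([[i*D[0]/2,j*D[1]/2] for i in(-1,1) for j in(-1,1)]); h=D[2]
    else:
        t=np.linspace(0,2*np.pi,48,endpoint=False); a=D[0]*np.c_[np.cos(t),np.sin(t)]; h=D[1]
    c,s=np.cos(yaw),np.sin(yaw); a=a@np.array([[c,s],[-s,c]])+[x,y]
    return np.r_[np.c_[a,np.full(len(a),zb)],np.c_[a,np.full(len(a),zb+h)]]
def model(n,r,P,x,y,yaw,zb=0,S=4):
    p=proj(r,P,pts(n,x,y,yaw,zb)); hull=cv2.convexHull(p.astype(np.float32))[:,0]
    im=np.zeros((384*S,512*S),np.uint8)
    cv2.fillConvexPoly(im,np.round((hull+.5)*S*16-8).astype(np.int32),255,shift=4)
    return cv2.resize(im,(512,384),interpolation=cv2.INTER_AREA)/255.
def fit(n,r,P,mask,x0,y0,yaw0=None,zb=0):
    """fit a box/cylinder's silhouette to the mask"""
    from scipy.optimize import minimize
    m=mask.astype(float); best=None
    cyl=len(DIM[n])==2
    yaws=[0] if cyl else ([yaw0] if yaw0 is not None else np.arange(-1.5,1.6,.3))
    for y in yaws:
        f=lambda v:np.abs(model(n,r,P,x0+v[0]*.01,y0+v[1]*.01,0 if cyl else y+v[2]*.1,zb,)-m).sum()
        s=minimize(f,np.zeros(2 if cyl else 3),method='Nelder-Mead',options=dict(initial_simplex=np.r_[np.zeros((1,2 if cyl else 3)),np.eye(2 if cyl else 3)],xatol=.01,fatol=.1,maxiter=150))
        if best is None or s.fun<best[3]: best=(x0+s.x[0]*.01,y0+s.x[1]*.01,0 if cyl else y+s.x[2]*.1,s.fun)
    return tuple(np.round(best,4)),m.sum()
def measure(cam,names,near=None,tag=None):
    """near: dict name->(x,y[,yaw]); picks the detection closest"""
    o=get_obs(); r=read_camera(cam); P=pose(cam,r,o); out={}
    im=r['color'].copy()
    for n in names:
        h=DIM[n][-1]; zb=0
        if near and n in near and len(near[n])>3: zb=near[n][3]
        for s in silhouettes(cam,n):
            if s['mask'].sum()<15: continue
            px=s['pixel']; w=toworld(r,P,[[px[1],px[0]]],zb+h*.7)[0]
            yaw0=None
            if near is not None and n in near:
                if np.hypot(w[0]-near[n][0],w[1]-near[n][1])>.05: continue
                yaw0=near[n][2] if len(near[n])>2 else None
            f,a=fit(n,r,P,s['mask'],w[0],w[1],yaw0,zb)
            print(cam,n,round(s['conf'],2),f,'area',a); out.setdefault(n,[]).append(f)
            p=cv2.convexHull(proj(r,P,pts(n,*f[:3],zb)).astype(np.float32))
            cv2.polylines(im,[np.round(p*16).astype(np.int32)],True,(255,0,255),1,shift=4)
    if tag: save(tag,im); save(tag+'_raw',r['color'])
    return out,r,P
E
python3 - <<'E'
from h import *
for c in ['top','side']:
    out,r,P=measure(c,list(DIM),tag=c+'1')
    im=cv2.imread(f'pics/{c}1_raw.png')
    cr=im[110:270,90:440] if c=='top' else im[80:330,110:360]
    cv2.imwrite(f'pics/{c}1_z.png',cv2.resize(cr,None,fx=2.25,fy=2.25,interpolation=cv2.INTER_CUBIC))
print(get_obs()['t'])
E
```

```text
top board 0.78 (np.float64(0.6352), np.float64(0.0113), np.float64(-0.1359), np.float64(41.6902)) area 1022.0
top riser 0.57 (np.float64(0.426), np.float64(-0.2883), np.float64(-0.2863), np.float64(32.5333)) area 419.0
top doming 0.69 (np.float64(0.4269), np.float64(0.2819), np.float64(-1.2586), np.float64(36.2078)) area 254.0
top sander 0.81 (np.float64(0.626), np.float64(-0.4819), np.float64(-0.2605), np.float64(31.7059)) area 347.0
top sander 0.74 (np.float64(0.5391), np.float64(-0.3851), np.float64(0.2587), np.float64(60.0745)) area 287.0
top vise 0.84 (np.float64(0.4036), np.float64(-0.0459), np.float64(-0.2335), np.float64(52.1373)) area 547.0
top vise 0.82 (np.float64(0.601), np.float64(-0.1935), np.float64(-0.2772), np.float64(120.5961)) area 460.0
top vise 0.59 (np.float64(0.6474), np.float64(-0.3159), np.float64(-0.0172), np.float64(91.7451)) area 527.0
top tin 0.73 (np.float64(0.5315), np.float64(0.3963), np.float64(0.0), np.float64(17.698)) area 173.0
top vial 0.42 (np.float64(0.4502), np.float64(0.1631), np.float64(0.0), np.float64(18.0745)) area 98.0
top cleaner 0.98 (n
[... 585 characters left out ...]
, np.float64(0.3027), np.float64(42.1373)) area 175.0
side sander 0.69 (np.float64(0.6258), np.float64(-0.4838), np.float64(0.0708), np.float64(55.2549)) area 155.0
side vise 0.9 (np.float64(0.6068), np.float64(-0.1912), np.float64(0.9079), np.float64(112.7098)) area 419.0
side vise 0.84 (np.float64(0.6502), np.float64(-0.3082), np.float64(0.605), np.float64(110.6078)) area 319.0
side tin 0.51 (np.float64(0.5322), np.float64(0.3972), np.float64(0.0), np.float64(35.7569)) area 269.0
side vial 0.64 (np.float64(0.4552), np.float64(0.1639), np.float64(0.0), np.float64(93.902)) area 126.0
side cleaner 0.75 (np.float64(0.662), np.float64(0.2185), np.float64(0.0), np.float64(30.349)) area 526.0
1.8
```

View pics/top1_z.png

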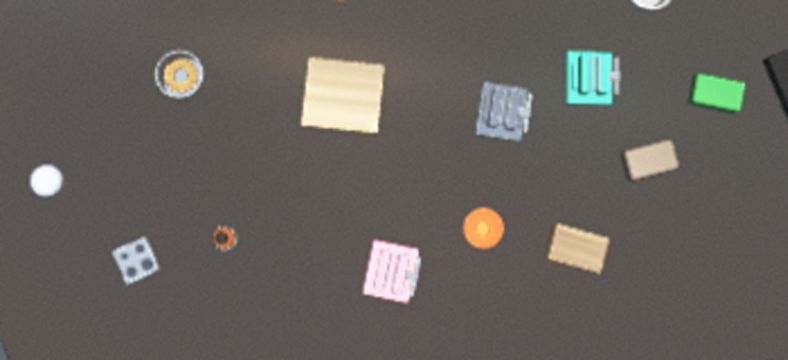

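View pics/side1_z.png

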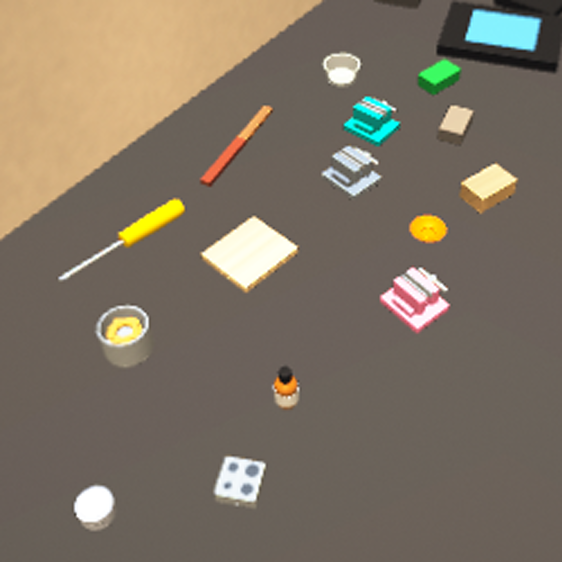

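Side and top views agree to a few mm on every object. The grey sander is the greyish-brown block at (0.54,-0.388), and the vise sits on the −y side. Next is a move planner and a hover over the riser.

```bash
cat >> h.py <<'E'
def plan(x,y,z,a,half=True):
    """shift & turn (units) from the present pose to TCP (x,y,z), tool down, tool x at angle a (mod pi)"""
    o=get_obs(); T=rot(o['tool_rot']); best=None
    for k in (0,np.pi,-np.pi) if half else (0,):
        c,s=np.cos(a+k),np.sin(a+k)
        G=np.array([[c,s,0],[s,-c,0],[0,0,-1.]])
        w=R.from_matrix(T.T@G).as_rotvec()
        if best is None or np.linalg.norm(w)<np.linalg.norm(best): best=w
    d=T.T@(np.array([x,y,z])-o['eef_pos'])
    print('plan',np.round(d/.025,3).tolist(),np.round(np.degrees(best)/10,3).tolist(),'q7',o['q'][6].round(2),'t',o['t'])
    return T
E
python3 - <<'E'
from h import *
plan(.427,-.287,.24,-.27)
E
```

```text
plan [-10.17, -11.843, 2.556] [0.0, -0.0, -5.357] q7 -0.08 t 1.8
```

Request:
apply_moves(moves=[[[-2, -2.4, 0.5], [0, 0, -1], 1], [[-4, -4.8, 1], [0, 0, -2], 1], [[-6, -7.2, 1.5], [0, 0, -3], 1], [[-8, -9.5, 2], [0, 0, -4], 1], [[-10.17, -11.84, 2.56], [0, 0, -5.36], 1], [[-10.17, -11.84, 2.56], [0, 0, -5.36], 1], [[-10.17, -11.84, 2.56], [0, 0, -5.36], 1], [[-10.17, -11.84, 2.56], [0, 0, -5.36], 1], [[-10.17, -11.84, 2.56], [0, 0, -5.36], 1], [[-10.17, -11.84, 2.56], [0, 0, -5.36], 1]], force=40)

```text
t: 3.05
eef_pos: [0.4262, -0.2887, 0.2401]
tool_rot: [0.0, 0.991, -0.136, 0.0]
contact_force: [0.3, -0.8, -0.4]
gripper_width: 0.999
```

Run:
```python
from h import *
out,r,P=measure('wrist',['riser'],tag='w1')
print(r['hand_eye'],r['mtx'][0,0],r['k1'])
o=get_obs();print(o['eef_pos'],o['joint_vel'].round(3),o['gripper_width'],tcp_to_tips)
```

```text
wrist riser 0.96 (np.float64(0.4263), np.float64(-0.2886), np.float64(-0.2937), np.float64(134.098)) area 3889.0
wrist riser 0.29 (np.float64(0.5397), np.float64(-0.393), np.float64(0.3853), np.float64(1152.7255)) area 2525.0
[[ 9.99999707e-01 -2.22452860e-04 -7.32394504e-04 -1.21044920e-03]
 [-4.23951605e-04 -9.57632909e-01 -2.87991376e-01 -7.27818005e-02]
 [-6.37300574e-04  2.87991602e-01 -9.57632722e-01 -6.96104842e-02]
 [ 0.00000000e+00  0.00000000e+00  0.00000000e+00  1.00000000e+00]] 318.3380844768465 -0.05098994447792575
[ 0.42639664 -0.28823159  0.23999208] [-0.006 -0.    -0.006  0.001 -0.     0.    -0.001] 1.002539273144511 0.0726
```

View pics/w1.png

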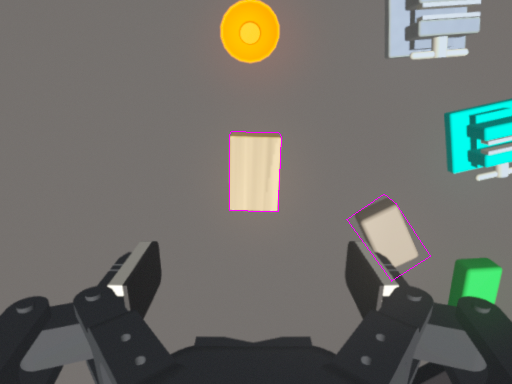

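Run:
```python
from h import *
plan(.4263,-.2886,.077,-.290)
```

```text
plan [-0.001, 0.013, 6.52] [0.002, -0.001, 0.105] q7 0.08 t 3.15
```

Request:
apply_moves(moves=[[[0, 0.01, 2], [0, 0, 0.1], 1], [[0, 0.01, 4], [0, 0, 0.1], 1], [[0, 0.01, 5.5], [0, 0, 0.1], 1], [[0, 0.01, 6.2], [0, 0, 0.1], 1], [[0, 0.01, 6.52], [0, 0, 0.1], 1], [[0, 0.01, 6.52], [0, 0, 0.1], 1], [[0, 0.01, 6.52], [0, 0, 0.1], 1], [[0, 0.01, 6.52], [0, 0, 0.1], -0.5], [[0, 0.01, 6.52], [0, 0, 0.1], -1], [[0, 0.01, 6.52], [0, 0, 0.1], -1], [[0, 0.01, 6.52], [0, 0, 0.1], -1], [[0, 0.01, 6.52], [0, 0, 0.1], -1], [[0, 0.01, 6.52], [0, 0, 0.1], -1]], force=40)

```text
t: 4.78
eef_pos: [0.4271, -0.2875, 0.0775]
tool_rot: [0.0, 0.99, -0.143, 0.0]
contact_force: [-0.8, 0.4, 5.6]
gripper_width: 0.532
```

Run:
```python
from h import *
r=read_camera('wrist');save('w2',r['color'])
o=get_obs();print(o['eef_pos'],o['gripper_width'],o['contact_force'])
# board: from all
```

```text
[ 0.42711138 -0.28747418  0.07750355] 0.5276708112912629 [-0.816381    0.46055948  5.19917367]
```

View pics/w2.png

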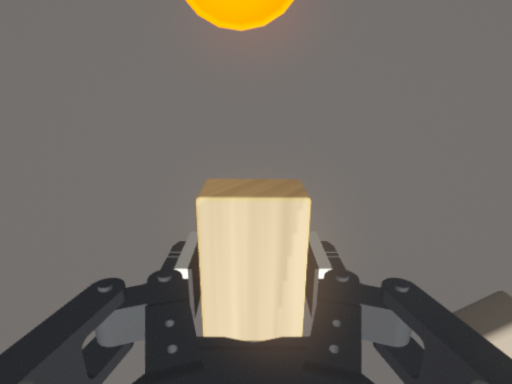

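Run:
```python
from h import *
plan(.427,-.2875,.20,-.290)
plan(.622,-.09,.26,-.13)
```

```text
plan [-0.0, 0.004, -4.9] [0.002, -0.004, 0.016] q7 -0.05 t 4.825
plan [5.244, -9.781, -7.299] [0.002, -0.004, -0.9] q7 -0.05 t 4.825
```

Request:
apply_moves(moves=[[[0, 0, -1.5], [0, 0, 0], -1], [[0, 0, -3.5], [0, 0, 0], -1], [[0, 0, -5], [0, 0, 0], -1], [[1, -1.9, -6], [0, 0, -0.3], -1], [[2, -3.7, -7], [0, 0, -0.6], -1], [[3, -5.6, -7.3], [0, 0, -0.9], -1], [[4, -7.5, -7.3], [0, 0, -0.9], -1], [[4.8, -9, -7.3], [0, 0, -0.9], -1], [[5.24, -9.78, -7.3], [0, 0, -0.9], -1], [[5.24, -9.78, -7.3], [0, 0, -0.9], -1], [[5.24, -9.78, -7.3], [0, 0, -0.9], -1], [[5.24, -9.78, -7.3], [0, 0, -0.9], -1]])

```text
t: 6.32
eef_pos: [0.6208, -0.0919, 0.2594]
tool_rot: [0.001, 0.998, -0.066, -0.0]
contact_force: [0.2, 0.8, -0.1]
gripper_width: 0.528
```

Run:
```python
from h import *
out,r,P=measure('wrist',['board','vise','cleaner'],tag='w3')
o=get_obs();print(o['eef_pos'],o['gripper_width'],o['contact_force'])
```

```text
wrist board 0.75 (np.float64(0.6349), np.float64(0.0092), np.float64(-0.127), np.float64(294.5647)) area 10660.0
wrist vise 0.91 (np.float64(0.4015), np.float64(-0.0471), np.float64(-0.1988), np.float64(580.1765)) area 4656.0
wrist vise 0.54 (np.float64(0.7259), np.float64(-0.4805), np.float64(-0.9074), np.float64(180.0)) area 180.0
[ 0.62138839 -0.09060719  0.25953825] 0.527700118605335 [ 0.36404832  0.66251332 -1.13952139]
```

View pics/w3.png

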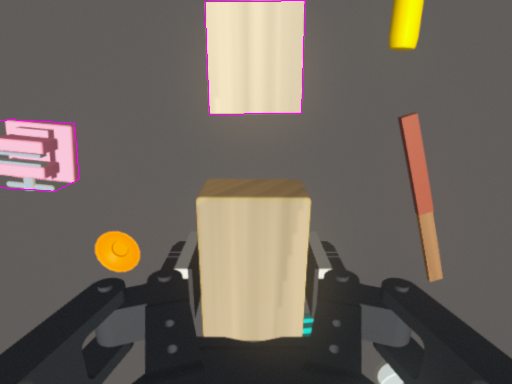

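Run:
```python
from h import *
plan(.6265,-.06,.20,-.128)
```

```text
plan [0.043, -1.241, 2.381] [0.002, -0.0, -0.017] q7 -0.26 t 6.525
```

Request:
apply_moves(moves=[[[0, -0.6, 0], [0, 0, 0], -1], [[0.04, -1.24, 0], [0, 0, 0], -1], [[0.04, -1.24, 0], [0, 0, 0], -1], [[0.04, -1.24, 0], [0, 0, 0], -1], [[0.04, -1.24, 0], [0, 0, 0], -1]])

```text
t: 7.15
eef_pos: [0.6267, -0.0599, 0.2593]
tool_rot: [0.0, 0.998, -0.065, -0.0]
contact_force: [0.4, 0.5, -0.9]
gripper_width: 0.533
```

Run:
```python
from h import *
out,r,P=measure('wrist',['board'],near=dict(board=(.635,.01,-.128)),tag='w4')
o=get_obs();print(o['eef_pos'],o['joint_vel'].round(3))
plan(.6352,.010,.11,-.128)
```

```text
wrist board 0.9 (np.float64(0.6349), np.float64(0.0098), np.float64(-0.1317), np.float64(184.051)) area 9942.0
[ 0.62667046 -0.05990402  0.25937191] [-0.     0.    -0.001  0.002 -0.003  0.001  0.   ]
plan [-0.026, -2.819, 5.974] [0.002, 0.0, -0.016] q7 -0.32 t 7.25
```

View pics/w4.png

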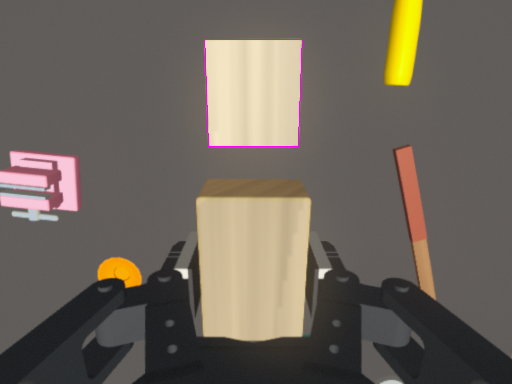

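Run:
```python
from h import *
plan(.6351,.011,.0900,-.13)
```

```text
plan [-0.035, -2.858, 6.774] [0.002, 0.0, -0.005] q7 -0.32 t 7.25
```

Request:
apply_moves(moves=[[[0, -1, 1.5], [0, 0, 0], -1], [[0, -2.2, 3], [0, 0, 0], -1], [[-0.03, -2.86, 4.5], [0, 0, 0], -1], [[-0.03, -2.86, 5.6], [0, 0, 0], -1], [[-0.03, -2.86, 6.3], [0, 0, 0], -1], [[-0.03, -2.86, 6.5], [0, 0, 0], -1], [[-0.03, -2.86, 6.65], [0, 0, 0], -1], [[-0.03, -2.86, 6.76], [0, 0, 0], -1], [[-0.03, -2.86, 6.77], [0, 0, 0], -1], [[-0.03, -2.86, 6.77], [0, 0, 0], -1], [[-0.03, -2.86, 6.77], [0, 0, 0], -1]])

```text
t: 8.62
eef_pos: [0.6354, 0.0118, 0.0904]
tool_rot: [-0.0, 0.998, -0.065, 0.0]
contact_force: [0.9, 0.5, -0.8]
gripper_width: 0.534
```

Run:
```python
from h import *
o=get_obs();print(o['eef_pos'],o['contact_force']); plan(.6351,.011,.09,-.13)
```

```text
[0.63538575 0.01177549 0.09043429] [ 0.86503911  0.54921432 -0.78363102]
plan [-0.007, 0.032, 0.017] [-0.0, -0.003, 0.001] q7 -0.52 t 8.625
```

Request:
apply_moves(moves=[[[0, 0.03, 0.03], [0, 0, 0], -1], [[0, 0.03, 0.05], [0, 0, 0], -1], [[0, 0.03, 0.05], [0, 0, 0], -1], [[0, 0.03, 0.05], [0, 0, 0], 0.4], [[0, 0.03, 0.05], [0, 0, 0], 0.4], [[0, 0.03, 0.05], [0, 0, 0], 0.4], [[0, 0.03, -1], [0, 0, 0], 0.4], [[0, 0.03, -2.5], [0, 0, 0], 0.4], [[0, 1, -4.5], [0, 0, 0], 1], [[0, 2, -5.5], [0, 0, 0], 1], [[0, 2, -5.5], [0, 0, 0], 1], [[0, 2, -5.5], [0, 0, 0], 1], [[0, 2, -5.5], [0, 0, 0], 1]])

```text
t: 10.25
eef_pos: [0.6281, -0.0365, 0.2262]
tool_rot: [-0.0, 0.998, -0.064, -0.001]
contact_force: [0.5, -0.3, -0.2]
gripper_width: 1.002
```

Run:
```python
from h import *
out,r,P=measure('wrist',['board','riser'],near=dict(board=(.635,.01,-.128),riser=(.635,.011,-.13,.012)),tag='w5')
o=get_obs();print(o['eef_pos'],o['joint_vel'].round(3))
```

```text
wrist board 0.7 (np.float64(0.6349), np.float64(0.0097), np.float64(-0.1279), np.float64(5385.9686)) area 6422.0
wrist riser 0.91 (np.float64(0.6336), np.float64(0.0095), np.float64(-0.1378), np.float64(166.4235)) area 5091.0
wrist riser 0.34 (np.float64(0.6535), np.float64(0.0206), np.float64(-0.1239), np.float64(6541.2353)) area 6773.0
[ 0.62847712 -0.03695952  0.22674366] [ 0.006 -0.004  0.004 -0.004 -0.001  0.001  0.   ]
```

View pics/w5.png

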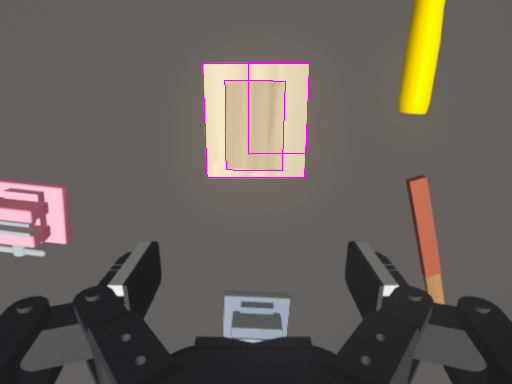

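Run:
```python
from h import *
plan(.4264,.2816,.24,.37)
```

```text
plan [-9.652, -11.6, -0.513] [-0.004, 0.008, -2.857] q7 -0.37 t 10.4
```

Request:
apply_moves(moves=[[[-1.6, -2, -0.2], [0, 0, -0.5], 1], [[-3.2, -3.9, -0.3], [0, 0, -1], 1], [[-4.8, -5.8, -0.5], [0, 0, -1.5], 1], [[-6.4, -7.7, -0.5], [0, 0, -2], 1], [[-8, -9.6, -0.5], [0, 0, -2.5], 1], [[-9.65, -11.6, -0.5], [0, 0, -2.86], 1], [[-9.65, -11.6, -0.5], [0, 0, -2.86], 1], [[-9.65, -11.6, -0.5], [0, 0, -2.86], 1], [[-9.65, -11.6, -0.5], [0, 0, -2.86], 1], [[-9.65, -11.6, -0.5], [0, 0, -2.86], 1], [[-9.65, -11.6, -0.5], [0, 0, -2.86], 1]])

```text
t: 11.78
eef_pos: [0.4276, 0.2802, 0.2401]
tool_rot: [0.0, 0.983, 0.183, -0.0]
contact_force: [-0.2, 0.3, -0.2]
gripper_width: 1.002
```

Run:
```python
from h import *
out,r,P=measure('wrist',['doming','tin','vial'],tag='w6')
o=get_obs();print(o['eef_pos'],o['joint_vel'].round(3))
x,y,yaw,_=out['doming'][0]
yaw=(yaw+np.pi/4)%(np.pi/2)-np.pi/4
print(yaw);plan(x,y,.08,yaw)
```

```text
wrist tin 0.63 (np.float64(0.5291), np.float64(0.3942), np.float64(0.0), np.float64(196.1922)) area 1879.0
wrist vial 0.91 (np.float64(0.4483), np.float64(0.1714), np.float64(0.0), np.float64(465.298)) area 1071.0
[0.42725005 0.28079698 0.24016883] [-0.003  0.001 -0.002  0.002  0.001  0.001 -0.001]Traceback (most recent call last):
  File "<stdin>", line 4, in <module>
KeyError: 'doming'
```

View pics/w6.png

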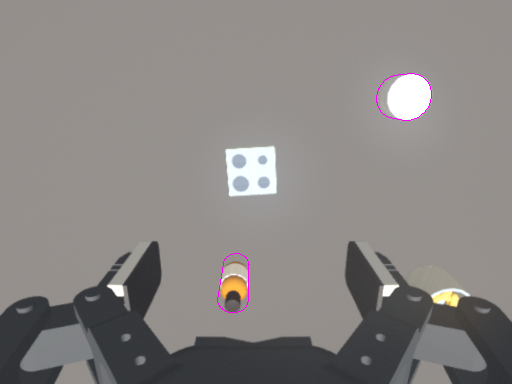

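The picture shows the doming block at (171,252), tin at (97,405) and vial at (285,233). The network missed the doming block, so I segment it by brightness.

```bash
cat >> h.py <<'E'
def measure_dom(x,y,yaw,zb=0,tag='d',lo=150):
    o=get_obs(); r=read_camera('wrist'); P=pose('wrist',r,o)
    u,v=np.round(proj(r,P,[[x,y,zb+.018]])[0]).astype(int)
    m=silhouettes('wrist','doming'); print('net',[(round(s['conf'],2),np.round(s['pixel'])) for s in m])
    m=[s['mask'] for s in m if np.hypot(s['pixel'][1]-u,s['pixel'][0]-v)<25]
    if m: m=m[0]
    else:
        g=r['color'].min(2); w=np.zeros((384,512),np.uint8); w[v-45:v+45,u-45:u+45]=1
        b=((g>lo)&(w>0)).astype(np.uint8)
        cs,_=cv2.findContours(b,cv2.RETR_EXTERNAL,cv2.CHAIN_APPROX_NONE)
        c=max(cs,key=cv2.contourArea); m=np.zeros((384,512),np.uint8); cv2.drawContours(m,[c],-1,1,-1)
    f,a=fit('doming',r,P,m,x,y,yaw,zb); print('doming',f,a)
    im=r['color'].copy(); p=cv2.convexHull(proj(r,P,pts('doming',*f[:3],zb)).astype(np.float32))
    cv2.polylines(im,[np.round(p*16).astype(np.int32)],True,(255,0,255),1,shift=4); save(tag,im)
    return f
E
python3 - <<'E'
from h import *
f=measure_dom(.427,.281,.37,tag='w7')
plan(f[0],f[1],.08,f[2])
im=cv2.imread('pics/w7.png')[110:230,190:310];cv2.imwrite('pics/w7z.png',cv2.resize(im,None,fx=4,fy=4))
E
```

```text
net []
doming (np.float64(0.429), np.float64(0.2802), np.float64(0.5043), np.float64(1691.3294)) 4167.0
plan [0.058, 0.053, 6.407] [0.0, -0.0, -0.774] q7 -0.59 t 12.075
```

View pics/w7z.png

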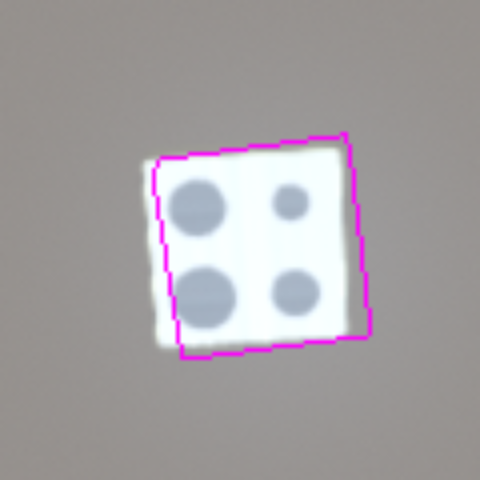

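```bash
cat >> h.py <<'E'
def dom_top(x,y,yaw,zb=0,lo=205,cam='wrist',W=45,h=.018):
    o=get_obs(); r=read_camera(cam); P=pose(cam,r,o)
    u,v=np.round(proj(r,P,[[x,y,zb+h]])[0]).astype(int)
    g=r['color'].min(2); w=np.zeros((384,512),np.uint8); w[v-W:v+W,u-W:u+W]=1
    b=((g>lo)&(w>0)).astype(np.uint8)
    cs,_=cv2.findContours(b,cv2.RETR_EXTERNAL,cv2.CHAIN_APPROX_NONE)
    c=max(cs,key=cv2.contourArea)[:,0].astype(float)
    X=toworld(r,P,c,zb+h)[:,:2]
    (cx,cy),(a,bb),ang=cv2.minAreaRect(X.astype(np.float32)*1000)
    ang=np.radians(ang); ang=(ang-yaw+np.pi/4)%(np.pi/2)-np.pi/4+yaw
    print('top',cx/1000,cy/1000,ang,'size',a,bb); save('dt%d'%int(o['t']*1000),r['color'])
    return cx/1000,cy/1000,ang
E
python3 - <<'E'
from h import *
f=dom_top(.427,.281,.37)
plan(f[0],f[1],.08,f[2])
E
```

```text
top 0.4248721923828125 0.28014608764648435 0.43032721763559 size 46.070068359375 45.98771667480469
plan [-0.096, -0.002, 6.407] [-0.0, -0.0, -0.35] q7 -0.59 t 12.125
```

Request:
apply_moves(moves=[[[-0.1, 0, 2], [0, 0, -0.35], 1], [[-0.1, 0, 4], [0, 0, -0.35], 1], [[-0.1, 0, 5.5], [0, 0, -0.35], 1], [[-0.1, 0, 6.2], [0, 0, -0.35], 1], [[-0.1, 0, 6.43], [0, 0, -0.35], 1], [[-0.1, 0, 6.43], [0, 0, -0.35], 1], [[-0.1, 0, 6.43], [0, 0, -0.35], 0.5], [[-0.1, 0, 6.43], [0, 0, -0.35], 0], [[-0.1, 0, 6.43], [0, 0, -0.35], -1], [[-0.1, 0, 6.43], [0, 0, -0.35], -1], [[-0.1, 0, 6.43], [0, 0, -0.35], -1], [[-0.1, 0, 6.43], [0, 0, -0.35], -1], [[-0.1, 0, 6.43], [0, 0, -0.35], -1]], force=60)

```text
t: 13.75
eef_pos: [0.4253, 0.2803, 0.0806]
tool_rot: [0.0, 0.977, 0.213, 0.001]
contact_force: [-1.2, -1.1, 10.0]
gripper_width: 0.517
```

Run:
```python
from h import *
o=get_obs();print(o['eef_pos'],o['gripper_width'],o['contact_force'])
plan(.430,.280,.26,.43); plan(.627,-.045,.26,-.136)
```

```text
[0.42528365 0.28034411 0.08063778] 0.5169768410847148 [-1.19819769 -1.10777642 10.00565092]
plan [0.178, 0.094, -7.174] [0.002, -0.009, 0.001] q7 -0.75 t 13.75
plan [1.918, 15.196, -7.165] [-0.0, -0.01, 3.244] q7 -0.75 t 13.75
```

Request:
apply_moves(moves=[[[0, 0, 0], [0, 0, 0], 0.15], [[0, 0, -0.2], [0, 0, 0], 0.15], [[0, 0, -0.2], [0, 0, 0], 0.15], [[0, 0, -0.2], [0, 0, 0], -1], [[0, 0, -0.2], [0, 0, 0], -1], [[0, 0, -0.2], [0, 0, 0], -1], [[0, 0, -0.2], [0, 0, 0], -1]])

```text
t: 14.62
eef_pos: [0.425, 0.2803, 0.0852]
tool_rot: [0.0, 0.977, 0.214, 0.0]
contact_force: [-1.4, -1.3, 10.6]
gripper_width: 0.51
```

Run:
```python
from h import *
o=get_obs();print(o['eef_pos'],o['gripper_width'],o['contact_force'])
plan(.430,.280,.26,.43); plan(.627,-.045,.26,-.136)
```

```text
[0.42503077 0.28026279 0.08522019] 0.5101491117341137 [-1.41454589 -1.34571997 10.57305592]
plan [0.182, 0.096, -6.991] [0.003, -0.005, 0.002] q7 -0.74 t 14.625
plan [1.921, 15.198, -6.982] [0.001, -0.005, 3.245] q7 -0.74 t 14.625
```

Request:
apply_moves(moves=[[[0, 0, -1], [0, 0, 0], -1], [[0, 0, -3], [0, 0, 0], -1], [[0, 0, -5], [0, 0, 0], -1], [[0.2, 1.2, -7], [0, 0, 0.4], -1], [[0.5, 3, -7], [0, 0, 0.9], -1], [[0.7, 5, -7], [0, 0, 1.4], -1], [[0.9, 7, -7], [0, 0, 1.9], -1], [[1.1, 9, -7], [0, 0, 2.4], -1], [[1.4, 11, -7], [0, 0, 2.8], -1], [[1.6, 13, -7], [0, 0, 3.24], -1], [[1.92, 15.2, -7], [0, 0, 3.24], -1], [[1.92, 15.2, -7], [0, 0, 3.24], -1], [[1.92, 15.2, -7], [0, 0, 3.24], -1], [[1.92, 15.2, -7], [0, 0, 3.24], -1], [[1.92, 15.2, -7], [0, 0, 3.24], -1], [[1.92, 15.2, -7], [0, 0, 3.24], -1]])

```text
t: 16.62
eef_pos: [0.6268, -0.0446, 0.2595]
tool_rot: [-0.0, 0.998, -0.067, 0.0]
contact_force: [-0.3, 0.5, -2.1]
gripper_width: 0.506
```

Run:
```python
from h import *
out,r,P=measure('wrist',['board','riser'],near=dict(board=(.635,.01,-.128),riser=(.635,.011,-.13,.012)),tag='w8')
o=get_obs();print(o['eef_pos'],o['gripper_width'],o['contact_force'])
plan(.6339,.0096,.135,-.134)
```

```text
wrist board 0.57 (np.float64(0.6349), np.float64(0.0103), np.float64(-0.134), np.float64(4366.4627)) area 5390.0
wrist riser 0.94 (np.float64(0.6337), np.float64(0.01), np.float64(-0.1426), np.float64(102.349)) area 4163.0
[ 0.62686703 -0.04509543  0.25948299] 0.5064547002686298 [-0.48104161  0.25667146 -1.89443195]
plan [-0.016, -2.206, 4.979] [0.0, -0.0, -0.005] q7 -0.35 t 16.775
```

View pics/w8.png

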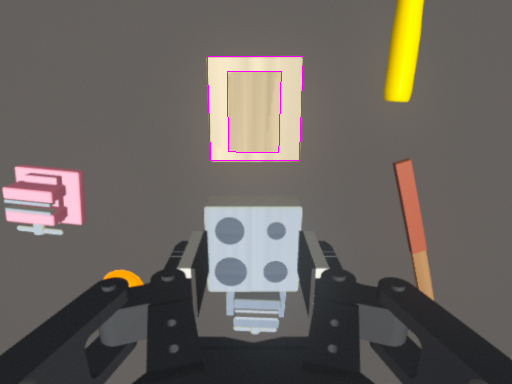

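Request:
apply_moves(moves=[[[-0.02, -1, 1], [0, 0, 0.03], -1], [[-0.02, -2.2, 2.5], [0, 0, 0.03], -1], [[-0.02, -2.2, 4], [0, 0, 0.03], -1], [[-0.02, -2.21, 4.8], [0, 0, 0.03], -1], [[-0.02, -2.21, 5.1], [0, 0, 0.03], -1], [[-0.02, -2.21, 5.2], [0, 0, 0.03], -1], [[-0.02, -2.21, 5.2], [0, 0, 0.03], -1], [[-0.02, -2.21, 5.2], [0, 0, 0.03], -1]])

```text
t: 17.77
eef_pos: [0.6345, 0.0094, 0.1305]
tool_rot: [-0.0, 0.998, -0.07, 0.001]
contact_force: [0.2, -0.1, -2.3]
gripper_width: 0.509
```

Run:
```python
from h import *
o=get_obs();print(o['eef_pos'],o['gripper_width'],o['contact_force'])
plan(.6338,.0100,.1272,-.139)
```

```text
[0.63447414 0.00941954 0.13047016] 0.5087622574292772 [ 0.15010914 -0.08243939 -2.28927775]
plan [-0.03, -0.019, 0.131] [-0.001, -0.01, -0.01] q7 -0.52 t 17.775
```

Request:
apply_moves(moves=[[[-0.03, -0.02, 0.06], [0, 0, 0], -1], [[-0.03, -0.02, 0.1], [0, 0, 0], -1], [[-0.03, -0.02, 0.12], [0, 0, 0], -1], [[-0.03, -0.02, 0.12], [0, 0, 0], -1]])

```text
t: 18.27
eef_pos: [0.6333, 0.0103, 0.1274]
tool_rot: [0.0, 0.998, -0.07, 0.0]
contact_force: [-2.9, -0.0, 5.2]
gripper_width: 0.505
```

Request:
apply_moves(moves=[[[0, 0, 0], [0, 0, 0], 0.1], [[0, 0, 0], [0, 0, 0], 0.3], [[0, 0, 0], [0, 0, 0], 0.4], [[0, 0, -0.5], [0, 0, 0], 0.4], [[0, 0, -1.5], [0, 0, 0], 0.5], [[0, 0, -2.5], [0, 0, 0], 1], [[0, 1, -4], [0, 0, 0], 1], [[0, 2, -5], [0, 0, 0], 1], [[0, 2, -5], [0, 0, 0], 1], [[0, 2, -5], [0, 0, 0], 1], [[0, 2, -5], [0, 0, 0], 1]])

```text
t: 19.65
eef_pos: [0.6257, -0.0379, 0.2504]
tool_rot: [-0.0, 0.998, -0.069, -0.001]
contact_force: [-1.2, -0.9, -0.2]
gripper_width: 0.998
```

Run:
```python
from h import *
out,r,P=measure('wrist',['board'],near=dict(board=(.635,.01,-.128)),tag='w9')
f=dom_top(.634,.01,-.139,zb=.042)
m,r,P=measure('wrist',['doming'],near=dict(doming=(.634,.01,-.139,.042)),tag='w9b')
o=get_obs();print(o['eef_pos'],o['t'])
```

```text
wrist board 0.74 (np.float64(0.6347), np.float64(0.0099), np.float64(-0.1333), np.float64(4851.4902)) area 5289.0Traceback (most recent call last):
  File "<stdin>", line 3, in <module>
  File "h.py", line 100, in dom_top
    c=max(cs,key=cv2.contourArea)[:,0].astype(float)
      ~~~^^^^^^^^^^^^^^^^^^^^^^^^
ValueError: max() iterable argument is empty
```

Run:
```python
from h import *
m,r,P=measure('wrist',['doming','riser'],near=dict(doming=(.634,.01,-.139,.042),riser=(.634,.01,-.139,.012)),tag='w9b')
im=cv2.imread('pics/w9b.png')[20:200,150:360];cv2.imwrite('pics/w9z.png',cv2.resize(im,None,fx=3.3,fy=3.3))
```

```text
wrist doming 0.73 (np.float64(0.6321), np.float64(0.0103), np.float64(-0.1413), np.float64(91.5843)) area 3268.0
wrist riser 0.66 (np.float64(0.6342), np.float64(0.0097), np.float64(-0.1378), np.float64(3188.498)) area 1252.0
wrist riser 0.4 (np.float64(0.6306), np.float64(-0.0023), np.float64(-0.1166), np.float64(1425.8235)) area 3225.0
```

View pics/w9z.png

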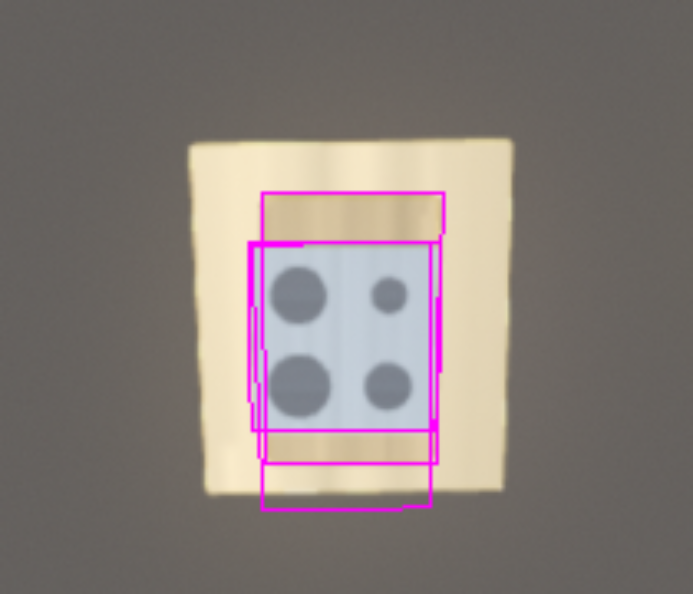

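The doming block sits about 2 mm towards the robot relative to the riser. Both are 46 mm wide, so one gentle squeeze straddling both will align them. I'll centre it on the board.

Run:
```python
from h import *
plan(.6358,.0104,.108,-.132)
```

```text
plan [0.11, -2.01, 5.722] [-0.0, 0.003, -0.045] q7 -0.37 t 19.95
```

Request:
apply_moves(moves=[[[0.1, -1, 0.5], [0, 0, -0.05], 1], [[0.11, -2.01, 1.5], [0, 0, -0.05], 1], [[0.11, -2.01, 3], [0, 0, -0.05], 1], [[0.11, -2.01, 4.5], [0, 0, -0.05], 1], [[0.11, -2.01, 5.4], [0, 0, -0.05], 1], [[0.11, -2.01, 5.72], [0, 0, -0.05], 1], [[0.11, -2.01, 5.72], [0, 0, -0.05], 1], [[0.11, -2.01, 5.72], [0, 0, -0.05], 1]], force=20)

```text
t: 20.95
eef_pos: [0.6368, 0.0101, 0.1096]
tool_rot: [-0.0, 0.998, -0.066, 0.001]
contact_force: [-0.0, 0.5, 0.4]
gripper_width: 1.005
```

Run:
```python
from h import *
plan(.6358,.0104,.108,-.132)
```

```text
plan [-0.04, -0.007, 0.065] [-0.002, -0.011, 0.001] q7 -0.52 t 20.95
```

Request:
apply_moves(moves=[[[-0.03, 0, 0.04], [0, 0, 0], 0.4], [[-0.03, 0, 0.04], [0, 0, 0], 0.2], [[-0.03, 0, 0.04], [0, 0, 0], 0.15], [[-0.03, 0, 0.04], [0, 0, 0], 0.1], [[-0.03, 0, 0.04], [0, 0, 0], 0.06], [[-0.03, 0, 0.04], [0, 0, 0], 0.02], [[-0.03, 0, 0.04], [0, 0, 0], -0.1], [[-0.03, 0, 0.04], [0, 0, 0], -0.1], [[-0.03, 0, 0.04], [0, 0, 0], -0.1]], force=20)

```text
t: 22.08
eef_pos: [0.6353, 0.0101, 0.1076]
tool_rot: [-0.0, 0.998, -0.066, 0.0]
contact_force: [-1.9, -0.7, 4.1]
gripper_width: 0.535
```

Request:
apply_moves(moves=[[[0, 0, 0], [0, 0, 0], 0.1], [[0, 0, 0], [0, 0, 0], 0.2], [[0, 0, 0], [0, 0, 0], 0.4], [[0, 0, 0], [0, 0, 0], 0.6], [[0, 0, -1], [0, 0, 0], 0.6], [[0, 0, -2], [0, 0, 0], 1], [[0, 1, -3.5], [0, 0, 0], 1], [[0, 2, -5], [0, 0, 0], 1], [[0, 2, -5.6], [0, 0, 0], 1], [[0, 2, -5.6], [0, 0, 0], 1], [[0, 2, -5.6], [0, 0, 0], 1], [[0, 2, -5.6], [0, 0, 0], 1]])

```text
t: 23.58
eef_pos: [0.628, -0.0385, 0.2458]
tool_rot: [-0.0, 0.998, -0.065, -0.001]
contact_force: [-0.8, 0.4, -0.8]
gripper_width: 1.002
```

Run:
```python
from h import *
m,r,P=measure('wrist',['board','doming','riser'],near=dict(board=(.635,.01,-.13),doming=(.634,.01,-.139,.042),riser=(.634,.01,-.139,.012)),tag='w10')
im=cv2.imread('pics/w10_raw.png')[20:200,150:360];cv2.imwrite('pics/w10z.png',cv2.resize(im,None,fx=3.3,fy=3.3,interpolation=cv2.INTER_CUBIC))
```

```text
wrist board 0.66 (np.float64(0.6347), np.float64(0.01), np.float64(-0.1291), np.float64(5004.9255)) area 5430.0
wrist doming 0.79 (np.float64(0.6338), np.float64(0.0097), np.float64(-0.128), np.float64(98.3882)) area 3350.0
wrist riser 0.66 (np.float64(0.634), np.float64(0.0099), np.float64(-0.1397), np.float64(3216.9137)) area 1385.0
```

View pics/w10z.png

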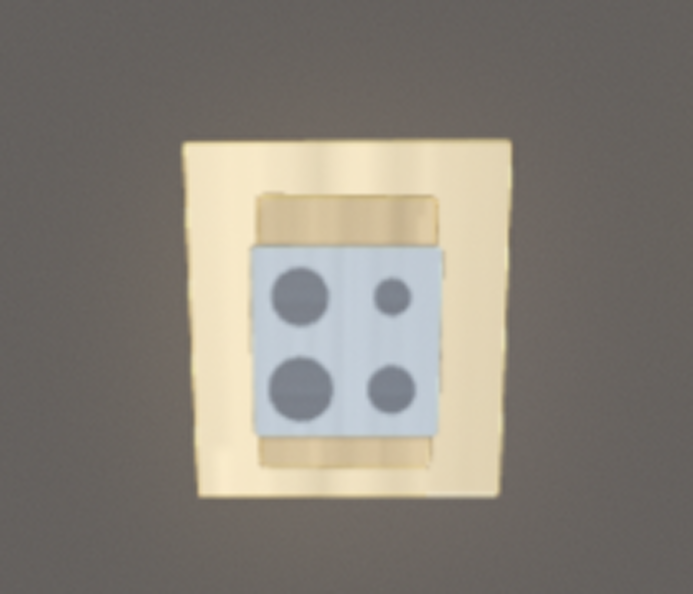

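Doming block and riser now measure within about 1 mm of the board centre. Next is the tin.

Run:
```python
from h import *
plan(.5305,.395,.24,-.0)
```

```text
plan [-6.158, -16.704, 0.277] [-0.001, 0.005, -0.752] q7 -0.37 t 23.775
```

Request:
apply_moves(moves=[[[-0.8, -2.1, 0], [0, 0, -0.2], 1], [[-1.5, -4.2, 0], [0, 0, -0.4], 1], [[-2.3, -6.3, 0], [0, 0, -0.75], 1], [[-3.1, -8.4, 0], [0, 0, -0.75], 1], [[-3.8, -10.5, 0], [0, 0, -0.75], 1], [[-4.6, -12.6, 0], [0, 0, -0.75], 1], [[-5.4, -14.7, 0.1], [0, 0, -0.75], 1], [[-6.16, -16.7, 0.25], [0, 0, -0.75], 1], [[-6.16, -16.7, 0.25], [0, 0, -0.75], 1], [[-6.16, -16.7, 0.25], [0, 0, -0.75], 1], [[-6.16, -16.7, 0.25], [0, 0, -0.75], 1], [[-6.16, -16.7, 0.25], [0, 0, -0.75], 1]])

```text
t: 25.28
eef_pos: [0.5317, 0.3932, 0.2412]
tool_rot: [0.0, 1.0, -0.002, 0.0]
contact_force: [-0.3, -0.0, 0.9]
gripper_width: 0.996
```

Run:
```python
from h import *
m,r,P=measure('wrist',['tin'],tag='w11')
print(get_obs()['eef_pos'])
f=m['tin'][0]; plan(f[0],f[1],.084,0)
```

```text
wrist tin 0.61 (np.float64(0.5295), np.float64(0.3951), np.float64(0.0), np.float64(97.6471)) area 1495.0
[0.53135775 0.39374217 0.24126779]
plan [-0.076, -0.056, 6.291] [0.001, -0.002, -0.013] q7 -0.99 t 25.375
```

View pics/w11.png

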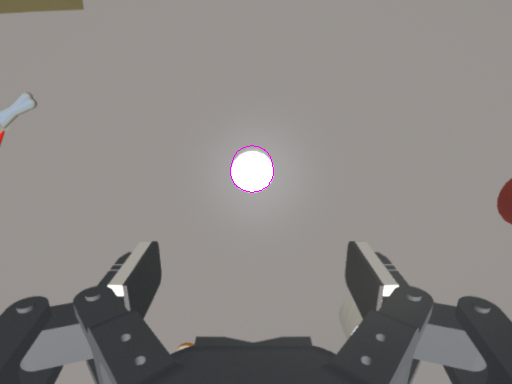

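Request:
apply_moves(moves=[[[-0.04, -0.05, 2], [0, 0, 0], 1], [[-0.04, -0.05, 4], [0, 0, 0], 1], [[-0.04, -0.05, 5.5], [0, 0, 0], 1], [[-0.04, -0.05, 6.1], [0, 0, 0], 1], [[-0.04, -0.05, 6.32], [0, 0, 0], 1], [[-0.04, -0.05, 6.32], [0, 0, 0], 0.6], [[-0.04, -0.05, 6.32], [0, 0, 0], 0.2], [[-0.04, -0.05, 6.32], [0, 0, 0], -0.2], [[-0.04, -0.05, 6.32], [0, 0, 0], -1], [[-0.04, -0.05, 6.32], [0, 0, 0], -1], [[-0.04, -0.05, 6.32], [0, 0, 0], -1], [[-0.04, -0.05, 6.32], [0, 0, 0], -1]], force=30)

```text
t: 26.88
eef_pos: [0.5303, 0.3964, 0.0847]
tool_rot: [-0.001, 1.0, -0.0, 0.001]
contact_force: [-1.7, -0.2, 6.0]
gripper_width: 0.452
```

Run:
```python
from h import *
r=read_camera('wrist');save('w12',r['color'])
o=get_obs();print(o['eef_pos'],o['gripper_width'],o['contact_force'])
plan(.55,.30,.26,-.07); plan(.6315,-.045,.26,-.13);plan(.620,-.135,.26,-.13)
```

```text
[0.53035326 0.39636416 0.08467065] 0.451597828299884 [-0.18663007 -1.56279971  4.98493251]
plan [0.801, 3.846, -7.016] [-0.006, -0.009, 0.396] q7 -1.08 t 26.925
plan [4.074, 17.643, -7.025] [-0.007, -0.009, 0.74] q7 -1.08 t 26.925
plan [3.617, 21.244, -7.03] [-0.007, -0.009, 0.74] q7 -1.08 t 26.925
```

View pics/w12.png

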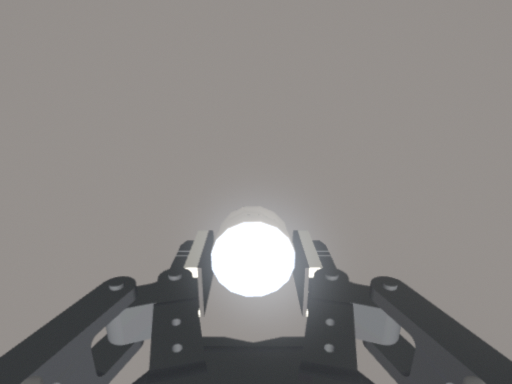

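Run:
```python
from h import *
plan(.6223,-.0927,.2,-.13)
```

```text
plan [3.703, 19.554, -4.628] [-0.007, -0.009, 0.74] q7 -1.08 t 26.925
```

Request:
apply_moves(moves=[[[0, 0, -1.5], [0, 0, 0], -1], [[0, 0, -3.5], [0, 0, 0], -1], [[0, 0, -5], [0, 0, 0], -1], [[0.4, 2, -5.5], [0, 0, 0.1], -1], [[0.8, 4, -5.5], [0, 0, 0.2], -1], [[1.2, 6, -5.5], [0, 0, 0.3], -1], [[1.6, 8, -5.5], [0, 0, 0.4], -1], [[2, 10, -5.5], [0, 0, 0.5], -1], [[2.4, 12, -5.5], [0, 0, 0.6], -1], [[2.8, 14, -5.5], [0, 0, 0.74], -1], [[3.2, 16, -5.5], [0, 0, 0.74], -1], [[3.5, 18, -5.5], [0, 0, 0.74], -1], [[3.7, 19.55, -5], [0, 0, 0.74], -1], [[3.7, 19.55, -4.63], [0, 0, 0.74], -1], [[3.7, 19.55, -4.63], [0, 0, 0.74], -1], [[3.7, 19.55, -4.63], [0, 0, 0.74], -1], [[3.7, 19.55, -4.63], [0, 0, 0.74], -1]])

```text
t: 29.05
eef_pos: [0.6223, -0.0916, 0.1996]
tool_rot: [-0.0, 0.998, -0.064, 0.001]
contact_force: [0.5, -0.7, -0.8]
gripper_width: 0.455
```

Run:
```python
from h import *
r=read_camera('wrist');save('w13',r['color'])
o=get_obs();print(o['eef_pos'],o['gripper_width'],o['contact_force'])
plan(.6223,-.0927,.086,-.13)
```

```text
[ 0.62221407 -0.09184092  0.19949718] 0.4508801733918899 [ 0.49124253 -0.28679122 -0.60752854]
plan [0.004, 0.035, 4.54] [-0.001, -0.005, 0.01] q7 -0.31 t 29.1
```

View pics/w13.png

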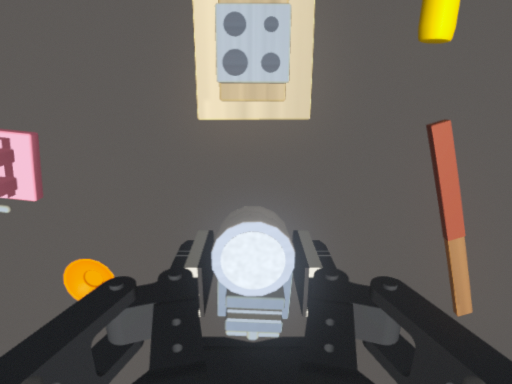

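Request:
apply_moves(moves=[[[0, 0.03, 1.5], [0, 0, 0], -1], [[0, 0.03, 3], [0, 0, 0], -1], [[0, 0.03, 4], [0, 0, 0], -1], [[0, 0.03, 4.4], [0, 0, 0], -1], [[0, 0.03, 4.54], [0, 0, 0], -1], [[0, 0.03, 4.54], [0, 0, 0], -1], [[0, 0.03, 4.54], [0, 0, 0], -1]])

```text
t: 29.98
eef_pos: [0.6225, -0.0937, 0.0865]
tool_rot: [0.0, 0.998, -0.065, 0.001]
contact_force: [0.0, -0.5, -0.5]
gripper_width: 0.45
```

Run:
```python
from h import *
o=get_obs();print(o['eef_pos'],o['gripper_width'],o['contact_force'])
plan(.6223,-.0927,.085,-.13)
```

```text
[ 0.62250485 -0.09370038  0.08648236] 0.4503223016696718 [ 0.04260051 -0.46369276 -0.50256822]
plan [-0.013, -0.039, 0.059] [0.0, -0.01, 0.0] q7 -0.38 t 29.975
```

Request:
apply_moves(moves=[[[0, -0.03, 0.05], [0, 0, 0], -1], [[0, -0.03, 0.07], [0, 0, 0], -1], [[0, -0.03, 0.07], [0, 0, 0], -1], [[0, -0.03, 0.07], [0, 0, 0], 0.1], [[0, -0.03, 0.07], [0, 0, 0], 0.3], [[0, -0.03, 0.07], [0, 0, 0], 0.3], [[0, -0.03, -0.7], [0, 0, 0], 0.3], [[0, -0.03, -2], [0, 0, 0], 0.5], [[0, 0.5, -4], [0, 0, 0], 1], [[0, 1.8, -6], [0, 0, 0], 1], [[0, 1.8, -7], [0, 0, 0], 1], [[0, 1.8, -7], [0, 0, 0], 1], [[0, 1.8, -7], [0, 0, 0], 1]])

```text
t: 31.6
eef_pos: [0.6155, -0.1378, 0.26]
tool_rot: [-0.0, 0.998, -0.064, -0.0]
contact_force: [0.0, 0.3, 0.0]
gripper_width: 1.002
```

Run:
```python
from h import *
m,r,P=measure('wrist',['board','tin','vise'],near=dict(board=(.635,.01,-.13),tin=(.622,-.094)),tag='w14')
o=get_obs();print(o['eef_pos'])
plan(.54,-.389,.24,.3)
```

```text
wrist board 0.65 (np.float64(0.635), np.float64(0.01), np.float64(-0.1134), np.float64(2725.2706)) area 3668.0
wrist tin 0.63 (np.float64(0.6205), np.float64(-0.0949), np.float64(0.0), np.float64(111.9176)) area 1329.0
wrist vise 0.95 (np.float64(0.6078), np.float64(-0.1978), np.float64(-0.2074), np.float64(976.5451)) area 4038.0
wrist vise 0.79 (np.float64(0.6498), np.float64(-0.3167), np.float64(-0.0339), np.float64(1159.5608)) area 3254.0
wrist vise 0.76 (np.float64(0.4014), np.float64(-0.0474), np.float64(-0.2282), np.float64(323.0824)) area 4475.0
wrist vise 0.41 (np.float64(0.6281), np.float64(-0.0094), np.float64(-0.1076), np.float64(3431.5333)) area 3675.0
[ 0.61549298 -0.13780671  0.25913691]
plan [-1.699, 10.353, 0.766] [-0.004, 0.012, -2.459] q7 -0.2 t 31.8
```

View pics/w14.png

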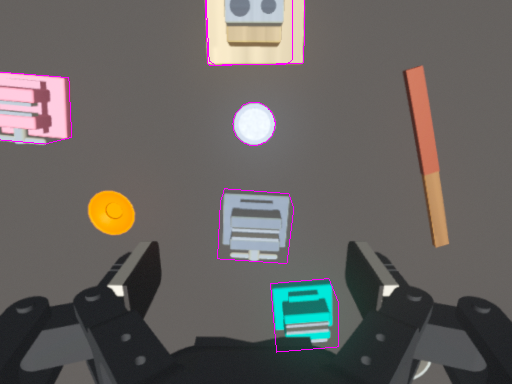

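Request:
apply_moves(moves=[[[-0.3, 2, 0.1], [0, 0, -0.5], 1], [[-0.6, 4, 0.2], [0, 0, -1], 1], [[-0.9, 6, 0.4], [0, 0, -1.5], 1], [[-1.3, 8, 0.6], [0, 0, -2], 1], [[-1.7, 10.35, 0.77], [0, 0, -2.46], 1], [[-1.7, 10.35, 0.77], [0, 0, -2.46], 1], [[-1.7, 10.35, 0.77], [0, 0, -2.46], 1], [[-1.7, 10.35, 0.77], [0, 0, -2.46], 1], [[-1.7, 10.35, 0.77], [0, 0, -2.46], 1]])

```text
t: 32.92
eef_pos: [0.5412, -0.3878, 0.2413]
tool_rot: [-0.0, 0.989, 0.15, 0.0]
contact_force: [0.2, -0.1, -0.1]
gripper_width: 0.999
```

Run:
```python
from h import *
m,r,P=measure('wrist',['sander'],tag='w15')
print(get_obs()['eef_pos'])
f=min(m['sander'],key=lambda f:np.hypot(f[0]-.54,f[1]+.389)); print(f); plan(f[0],f[1],.084,f[2])
```

```text
wrist sander 0.65 (np.float64(0.6261), np.float64(-0.4848), np.float64(-0.1926), np.float64(229.0353)) area 2732.0
wrist sander 0.62 (np.float64(0.5388), np.float64(-0.3898), np.float64(0.2397), np.float64(136.2588)) area 3087.0
[ 0.54088266 -0.38839363  0.24133464]
(np.float64(0.5388), np.float64(-0.3898), np.float64(0.2397), np.float64(136.2588))
plan [-0.098, 0.028, 6.293] [0.0, -0.001, 0.351] q7 0.6 t 33.025
```

View pics/w15.png

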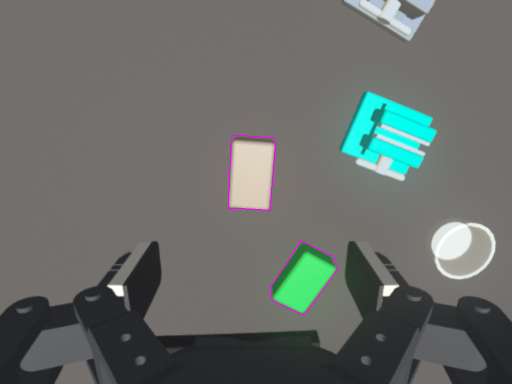

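Request:
apply_moves(moves=[[[-0.05, 0.03, 2], [0, 0, 0.35], 1], [[-0.05, 0.03, 4], [0, 0, 0.35], 1], [[-0.05, 0.03, 5.5], [0, 0, 0.35], 0.8], [[-0.05, 0.03, 6.1], [0, 0, 0.35], 0.8], [[-0.05, 0.03, 6.33], [0, 0, 0.35], 0.8], [[-0.05, 0.03, 6.33], [0, 0, 0.35], 0.5], [[-0.05, 0.03, 6.33], [0, 0, 0.35], 0.2], [[-0.05, 0.03, 6.33], [0, 0, 0.35], -0.2], [[-0.05, 0.03, 6.33], [0, 0, 0.35], -1], [[-0.05, 0.03, 6.33], [0, 0, 0.35], -1], [[-0.05, 0.03, 6.33], [0, 0, 0.35], -1], [[-0.05, 0.03, 6.33], [0, 0, 0.35], -1]], force=40)

```text
t: 34.52
eef_pos: [0.5401, -0.3909, 0.0844]
tool_rot: [0.001, 0.993, 0.119, 0.001]
contact_force: [-0.1, 0.4, 7.1]
gripper_width: 0.457
```

Run:
```python
from h import *
r=read_camera('wrist');save('w16',r['color'])
o=get_obs();print(o['eef_pos'],o['gripper_width'],o['contact_force'])
# target: board true (.6359,.010,-.130)
b=np.array([.6359,.010]);a=-.130
t=b-.095*np.array([np.cos(a),np.sin(a)]);print(t)
ya=np.array([-np.sin(a),np.cos(a)])
# object offset along its y from TCP
yo=np.array([-np.sin(.24),np.cos(.24)]); off=(np.array([.5388,-.3898])-o['eef_pos'][:2])@yo; print('off',off)
t=t-off*ya; print('tcp',t)
plan(*t,.20,a)
```

```text
[ 0.5401171  -0.39093856  0.08444383] 0.46154258392185304 [-0.47298912 -0.15831982  5.8599402 ]
[0.54170162 0.02231524]
off 0.001419002557890008
tcp [0.54151767 0.02090821]
plan [3.948, -15.987, -4.645] [0.009, -0.01, 2.11] q7 0.47 t 34.575
```

View pics/w16.png

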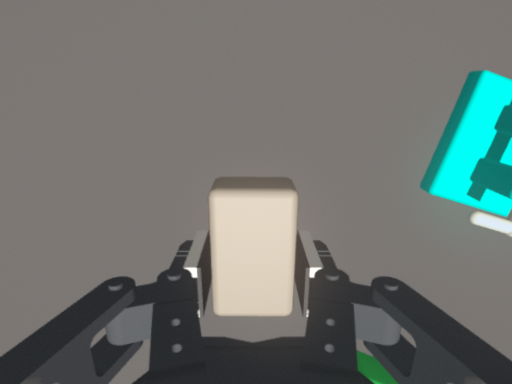

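Request:
apply_moves(moves=[[[0, 0, -1.5], [0, 0, 0], -1], [[0, 0, -3.5], [0, 0, 0], -1], [[0.2, -1, -4.6], [0, 0, 0.2], -1], [[0.7, -3, -4.65], [0, 0, 0.5], -1], [[1.2, -5, -4.65], [0, 0, 0.9], -1], [[1.7, -7, -4.65], [0, 0, 1.3], -1], [[2.2, -9, -4.65], [0, 0, 1.7], -1], [[2.7, -11, -4.65], [0, 0, 2.11], -1], [[3.2, -13, -4.65], [0, 0, 2.11], -1], [[3.6, -14.7, -4.65], [0, 0, 2.11], -1], [[3.95, -15.99, -4.65], [0, 0, 2.11], -1], [[3.95, -15.99, -4.65], [0, 0, 2.11], -1], [[3.95, -15.99, -4.65], [0, 0, 2.11], -1], [[3.95, -15.99, -4.65], [0, 0, 2.11], -1], [[3.95, -15.99, -4.65], [0, 0, 2.11], -1]])

```text
t: 36.45
eef_pos: [0.541, 0.0201, 0.1991]
tool_rot: [0.0, 0.998, -0.066, -0.0]
contact_force: [-0.9, -0.3, -0.9]
gripper_width: 0.461
```

Run:
```python
from h import *
r=read_camera('wrist');save('w17',r['color'])
o=get_obs();print(o['eef_pos'],o['gripper_width'],o['contact_force'])
plan(.5415,.0209,.0855,-.13)
```

```text
[0.54095453 0.02039163 0.19909678] 0.4530344471174465 [ 1.15104021  0.86622101 -0.34884286]
plan [0.019, -0.024, 4.544] [0.002, 0.001, -0.008] q7 -0.52 t 36.5
```

View pics/w17.png

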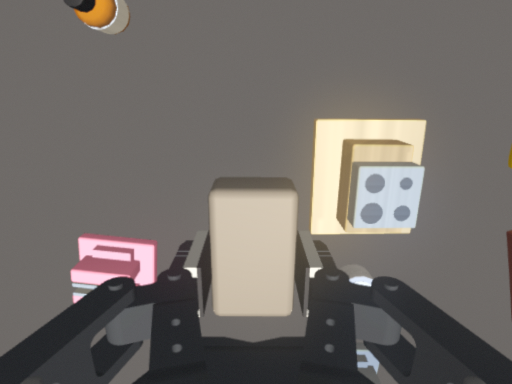

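Request:
apply_moves(moves=[[[0.02, -0.02, 1.5], [0, 0, 0], -1], [[0.02, -0.02, 3], [0, 0, 0], -1], [[0.02, -0.02, 4], [0, 0, 0], -1], [[0.02, -0.02, 4.4], [0, 0, 0], -1], [[0.02, -0.02, 4.54], [0, 0, 0], -1], [[0.02, -0.02, 4.54], [0, 0, 0], -1], [[0.02, -0.02, 4.54], [0, 0, 0], -1]])

```text
t: 37.38
eef_pos: [0.5421, 0.0218, 0.0866]
tool_rot: [-0.0, 0.998, -0.065, 0.001]
contact_force: [0.7, 0.4, 0.3]
gripper_width: 0.46
```

Run:
```python
from h import *
o=get_obs();print(o['eef_pos'],o['gripper_width'],o['contact_force'])
plan(.5415,.0209,.0844,-.13)
```

```text
[0.54211483 0.02177713 0.08657431] 0.46043232482264224 [0.74101324 0.40109032 0.29933841]
plan [-0.02, 0.038, 0.087] [-0.002, -0.009, -0.0] q7 -0.63 t 37.375
```

Request:
apply_moves(moves=[[[-0.02, 0.04, 0.05], [0, 0, 0], -1], [[-0.02, 0.04, 0.08], [0, 0, 0], -1], [[-0.02, 0.04, 0.09], [0, 0, 0], -1], [[-0.02, 0.04, 0.09], [0, 0, 0], 0.1], [[-0.02, 0.04, 0.09], [0, 0, 0], 0.25], [[-0.02, 0.04, 0.09], [0, 0, 0], 0.25], [[-0.02, 0.04, -0.7], [0, 0, 0], 0.25], [[-0.02, 0.04, -2.5], [0, 0, 0], 0.4], [[0, 0.5, -4.5], [0, 0, 0], 1], [[1, 1.8, -6], [0, 0, 0], 1], [[1.6, 2, -7], [0, 0, 0], 1], [[1.6, 2, -7], [0, 0, 0], 1], [[1.6, 2, -7], [0, 0, 0], 1], [[1.6, 2, -7], [0, 0, 0], 1]])

```text
t: 39.12
eef_pos: [0.5735, -0.0323, 0.2595]
tool_rot: [-0.0, 0.998, -0.064, -0.001]
contact_force: [1.1, 0.6, -0.1]
gripper_width: 0.999
```

Run:
```python
from h import *
m,r,P=measure('wrist',['board','riser','doming','sander','tin','vial'],near=dict(board=(.635,.01,-.13),tin=(.622,-.094),sander=(.541,.022,-.13),doming=(.634,.01,-.13,.042),riser=(.634,.01,-.13,.012)),tag='w18')
print(get_obs()['eef_pos'])
f=m.get('sander',[[.541,.022,0]])[0]
a=-.130; d=np.array([f[0]-.6348,f[1]-.0100]); print('rel board',d@[np.cos(a),np.sin(a)],d@[-np.sin(a),np.cos(a)],f[2]-a)
```

```text
wrist board 0.97 (np.float64(0.6346), np.float64(0.0098), np.float64(-0.1201), np.float64(4800.4627)) area 4787.0
wrist riser 0.95 (np.float64(0.6331), np.float64(0.0097), np.float64(-0.1433), np.float64(3008.1333)) area 1415.0
wrist doming 0.58 (np.float64(0.6338), np.float64(0.0098), np.float64(-0.1241), np.float64(210.9294)) area 3012.0
wrist doming 0.32 (np.float64(0.6139), np.float64(0.0354), np.float64(-0.129), np.float64(4323.8118)) area 4746.0
wrist sander 0.77 (np.float64(0.5404), np.float64(0.0205), np.float64(-0.163), np.float64(232.5922)) area 2938.0
wrist tin 0.75 (np.float64(0.6215), np.float64(-0.0952), np.float64(0.0), np.float64(150.7647)) area 1222.0
[ 0.5745982  -0.03288074  0.26043614]
rel board -0.09496460126418284 -0.001826063179293924 -0.033
```

View pics/w18.png

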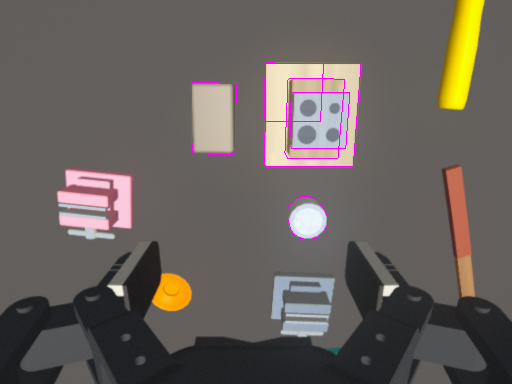

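Run:
```python
from h import *
plan(.575,-.005,.23,-.13)
```

```text
plan [-0.128, -1.108, 1.217] [0.0, 0.002, 0.002] q7 -0.38 t 39.475
```

Request:
apply_moves(moves=[[[-0.1, -1.1, 1.2], [0, 0, 0], 1], [[-0.1, -1.1, 1.2], [0, 0, 0], 1], [[-0.1, -1.1, 1.2], [0, 0, 0], 1], [[-0.1, -1.1, 1.2], [0, 0, 0], 1], [[-0.1, -1.1, 1.2], [0, 0, 0], 1]])

```text
t: 40.1
eef_pos: [0.5761, -0.0061, 0.2313]
tool_rot: [0.0, 0.998, -0.065, 0.001]
contact_force: [-0.3, 0.1, 0.0]
gripper_width: 0.998
```

Run:
```python
from h import *
m,r,P=measure('wrist',['sander'],near=dict(sander=(.541,.022,-.13)),tag='w19')
s=[s for s in silhouettes('wrist','sander')][0]['mask'].astype(np.uint8)
c=max(cv2.findContours(s,cv2.RETR_EXTERNAL,cv2.CHAIN_APPROX_NONE)[0],key=cv2.contourArea)[:,0]
X=toworld(r,P,c,.024)[:,:2]
print(cv2.minAreaRect((X*1000).astype(np.float32)))
im=cv2.imread('pics/w19_raw.png')[20:200,160:400]
cv2.imwrite('pics/w19z.png',cv2.resize(im,None,fx=3,fy=3,interpolation=cv2.INTER_CUBIC))
```

```text
wrist sander 0.63 (np.float64(0.5405), np.float64(0.0201), np.float64(-0.1566), np.float64(330.7176)) area 3307.0
((540.5580444335938, 21.55805778503418), (64.94190216064453, 40.75585174560547), 82.32723999023438)
```

View pics/w19z.png

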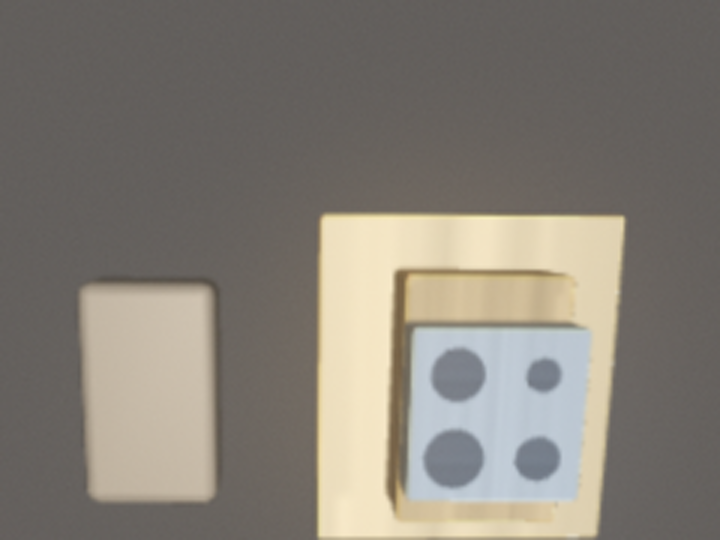

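Run:
```python
from h import *
m,r,P=measure('side',['vial','tin','sander'],tag='s2')
o=get_obs();print(o['t'],o['contact_force'])
```

```text
side vial 0.68 (np.float64(0.446), np.float64(0.1714), np.float64(0.0), np.float64(73.4588)) area 150.0
side tin 0.48 (np.float64(0.6229), np.float64(-0.0948), np.float64(0.0), np.float64(25.6431)) area 127.0
side sander 0.62 (np.float64(0.5418), np.float64(0.0218), np.float64(-0.0794), np.float64(47.3412)) area 325.0
side sander 0.61 (np.float64(0.6255), np.float64(-0.4815), np.float64(0.0463), np.float64(54.8863)) area 157.0
side sander 0.43 (np.float64(0.6118), np.float64(0.0304), np.float64(-0.1618), np.float64(308.0196)) area 373.0
40.45 [-0.12165921 -0.82984154  0.47112044]
```

View pics/s2_raw.png

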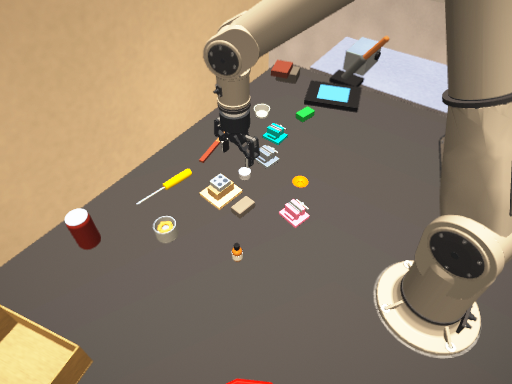

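The bottle still stands upright at its starting pixel, and the side camera agrees with the wrist camera on the tin and sander. Handing in.

```bash
python3 -c "
from station import *
print(hand_in())"
```

```text
the job is handed in; nothing more can be done
None
```

The forming place is set up in the order asked, and I handed it in at about 40.5 s of robot time. The highest wrist force I read was about 11 N.

| Item | Last check |
|---|---|
| Wooden block | About 1 mm from the middle of the board, long side along the board's long side within about 0.5° |
| Doming block | About 1 mm from the middle of the wooden block, square to it within about 1° |
| Tin | About 1 mm from the midpoint between board and vise; the side camera agreed |
| Sanding block | Gap to the board edge about 30 mm, centred within about 1 mm, about 0.2° off parallel |
| Amber bottle | Standing, in the same place in the side picture as at the start |

- **Extra step:** the doming block first landed about 2 mm off the wooden block. I set that right with one gentle squeeze across both, centred on the board.
- **Sanding block angle:** the checks disagreed. The outline fit from the wrist camera gave about 1.5 to 2° off parallel. A rectangle fitted to the sanding block's outline (0.2°) and the picture itself showed it parallel, so I left it. I put the difference down to its rounded edges.
- **Wrist camera:** it seemed to read about 1 mm short in x, so I allowed for that in the placings.
- **Doming block detection:** the network missed it before the grasp, so I found it by brightness instead.

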